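Temperature probe into the buffer bottle at goods-in

ROBOT

A 6-joint arm with a two-finger parallel gripper is mounted at the origin on the work surface. World frame = base frame: x ahead of the robot, y to its left, z up, the work surface at z = 0. Lengths are in m, angles in rad, forces in N, time in s.
With the tool pointing down it reaches from about 0.275 to 0.825 m from the base axis. Payload 4.9 kg.
Tool frame: the origin (TCP) lies where the fingers leave the gripper's body, on its centre line; the fingertips stand 73 mm ahead of it and the grasp point (between the pads) lies 54 mm ahead of it; z points along the fingers, y is the direction in which the jaws open and shut (so a half turn about z gives the same grasp; the last joint's range is limited). The gripper opens to 85 mm and grips with 20 to 120 N. Pads are 22 mm wide; open, the fingers measure 114 mm over their backs; the gripper's body (76 mm by 85 mm) begins 54 mm behind the grasp point. The pads swing forward as they close: fully open they stand 13 mm farther back than shut.
Start: joints at [1.209, 0.326, -0.193, 1.052, 0, 1.437], TCP at [0.124, 0.536, 0.304] pointing down, gripper open.
Joint ranges: [-2.65, 2.65], [-0.97, 1.79], [-1.3, 1.35], [-1.93, 2.1], [-1.47, 1.37], [-3.14, 3.14]. Speed limits (rad/s): [2.57, 2.57, 3.14, 3.14, 3.14, 3.14].

INTERFACE

Orientations are given as a unit quaternion [w, x, y, z].
In Python, from station import manip gives the robot as it stands.
- The arm moves only by the tool carry_out, never from a script. Its argument "deltas" is a list that holds one entry, the list of rows, each a list of 7 numbers: the shift along the tool's x, y, z in units of 4 cm (1.0 is 4 cm), then the turn, a rotation vector about the tool's x, y, z in units of 8 degrees (1.0 is 8 degrees), then the closure, from -1 (fully open) to 1 (shut). A call has 1 to 12 rows; each row shifts and turns the pose as measured when the row begins, along the tool's axes as they then stand; what a row does not reach is not made up. A row lasts 1/10 s, in which the tool goes at most 50 mm and 8.59 degrees, less where a joint would pass 70% of its speed; a pose out of reach is approached as far as the arm can. A call with a number of a shift or a turn outside -1 to 1 is refused whole. A call with a gripper value outside its range is refused whole. The fingers move at their own pace and stop on an object; the grip force is fixed at half the most. Time passes only in rows, so rows that do not move let the fingers close. It gives the time, the measured TCP pose, the force and the opening at its end, in the units of the state.
- manip.get_state(): the state, without advancing time (a new reading comes with each control period).
- manip.snapshot(name): name is "scene" or "side" or "wrist"; returns a dict with "image" (420x560x3 uint8, red, green, blue), "intrinsics" (3x3 intrinsics, pixels), "distortion" ([k1, k2, p1, p2, k3] as OpenCV has them; the pictures are not rectified), "R" (3x3) and "t" (3): a world point X has camera coordinates R X + t. Camera axes: x right, y down, z forward; pixel columns grow to the right and rows downward; lengths in m; the calibration is good to about 2 mm. A picture is of the moment at which its call begins. There is no depth.
- manip.sign_off(): hands the job in, once; it reports no verdict.
Trained networks look in a picture, given as the dict that the camera call returned (one of the last four; its "shot" number tells which), for a name from the list of things; names that differ only in an ending like _2 or _b are one class to them, and where a whole thing is asked for, a point or a joint stands for the part that bears it (a point fixed in the world has none). Each returns a list of dicts, best first, with "p" (0 to 1); they miss things now and then, are a little off and sometimes report something else, mostly with a low value. They report only what shows in the picture. A call takes as long as a camera call. They do not tell look-alikes from the thing itself.
- manip.outline_of(picture, name): "region" (420x560 bool, what is visible of it) and "box" ([left, top, right, bottom] in pixels, round what is visible of it).
The state is a dict: "clock": time; "joint_pos": joint angles; "qvel": joint speeds; "joint_torque": joint torques, N m; "tool_pos": TCP position; "orientation": TCP orientation; "contact_force": force on the tool from outside, world axes, zero at the start; "torque": the same for the moment, N m; "finger_gap": finger opening in m.
Only numpy, scipy, OpenCV 4.12 (cv2) and the standard library are available. Lean on these libraries where they do the work, as an engineer would, in place of code of your own. Each camera call takes 0.05 s, during which the arm holds its last target. There are 200 camera calls.

TASK

For the goods-in temperature check, take the blue-handled probe from the white rack and push its thin stem down through the mouth of the open amber bottle until the probe's collar rests on the bottle's rim, keeping hold of it until it is down, then let go. Keep the amber bottle standing about where it is, and leave the orange-handled probe and the open clear bottle alone.

Things in the scene. Friction and masses are not known exactly. Their poses are not given: they have to be found in the camera images.
- blue_probe: Temperature probe: steel stem (8 mm diameter, 80 mm long) under a black collar (40 mm diameter, 4 mm thick) and a round blue handle to grip (22 mm diameter, 45 mm tall). Origin on the axis at the collar's underside, z up. It hangs upright in either of two holes, 100 mm apart, of a fixed white rack (170 x 70 mm, 95 mm high, long side within 25 degrees of y), collar on the rack's top, stem with 3 mm play. 50 g.
- amber_bottle: Open amber (brown) glass bottle, green label, loose, 250 g: body 62 mm in diameter, neck 34 mm outside, 26 mm inside, rim 105 mm high, inner floor at 6 mm. Origin: centre of the underside, z up through the mouth. The other two amber bottles have white screw caps (110 mm high). The four bottles stand in changing places, centres at least 105 mm apart.
- orange_probe: The other probe, not wanted: same shape and size as the blue one, but with an orange handle, in the other hole of the rack. Origin as for the blue probe.
- clear_bottle: Open clear glass bottle with a white label, not wanted: same shape, size and origin as the amber one.
Mind the look-alikes: they are no part of the job. What is shaped like the blue_probe but red is not meant.

How it is judged:
By the outcome, as a careful person would: the job done as asked, in the order asked, and still so for the second after the job is handed in, with the robot touching nothing.
It also fails if it takes over 38 s, if anything falls off the work surface, if the arm or the gripper's body presses on something with over 40 N, if the wrist force passes 120 N, or if a joint passes its speed limit or range.

## Working session

There is one attempt and no reset: what is moved stays moved. The work goes in short steps, Python scripts to look and compute and a tool call to move; the robot and the scene stay as the last step left them, time stands still between calls to the robot, and variables do not carry over. Pictures are saved under pics/ and viewed, about 8 in all and at most 12, crops included, and the job is handed in when it is done.

Besides the shell and the picture viewer there is one more tool, called after "Request:" as name(argument=value, ...) on one line, values as JSON. carry_out: Moves the arm, as the interface text tells. Its arguments: {"type":"object","properties":{"deltas":{"type":"array","items":{"type":"array","items":{"type":"array","items":{"type":"number"}}}}},"required":["deltas"]}

```bash
mkdir -p pics
cat > h.py <<'E'
from station import manip
import numpy as np, cv2
def save(s,n): cv2.imwrite('pics/'+n,s["image"][:,:,::-1].copy())
def ray(s,uv):
    K=np.array(s["intrinsics"]);d=np.array(s["distortion"]);R=np.array(s["R"]);t=np.array(s["t"])
    p=cv2.undistortPoints(np.array([[uv]],float),K,d)[0,0]
    return -R.T@t, R.T@np.array([p[0],p[1],1])
def at(s,uv,z):
    c,r=ray(s,uv); return c+r*(z-c[2])/r[2]
def proj(s,X):
    R=np.array(s["R"]);t=np.array(s["t"])
    return cv2.projectPoints(np.array(X,float).reshape(-1,1,3),cv2.Rodrigues(R)[0],t,np.array(s["intrinsics"]),np.array(s["distortion"]))[0][:,0]
E
python3 - <<'E'
from h import *
st=manip.get_state();print(st)
ims=[]
for n in("scene","side"):
    s=manip.snapshot(n);save(s,n+'1.png');print(n,-np.array(s["R"]).T@s["t"])
    for o in("blue_probe","orange_probe","amber_bottle","clear_bottle"):
        for r in manip.outline_of(s,o): print(n,o,round(r["p"],2),r["box"])
E
```

```text
{'clock': 0.0, 'joint_pos': array([ 1.20879086e+00,  3.26929624e-01, -1.93590728e-01,  1.05199980e+00,
       -1.28006927e-05,  1.43661273e+00]), 'qvel': array([ 0.00260867, -0.00037747, -0.00070545,  0.00146403, -0.00163989,
       -0.00124412]), 'joint_torque': array([-2.91431679e-04, -4.43407023e+01,  2.62439239e+01,  1.54882326e-02,
       -3.62927130e-04, -1.20146393e-05]), 'tool_pos': array([0.12403925, 0.53535758, 0.30310689]), 'orientation': array([-2.05444571e-04,  1.13664702e-01,  9.93518793e-01, -8.37094440e-04]), 'contact_force': array([-0.87440122,  0.30387163,  0.58902558]), 'torque': array([-0.00354817,  0.00255226, -0.01947351]), 'finger_gap': 0.08531187264889081}
scene [ 1.25278573 -0.24198736  0.56241582]
scene blue_probe 0.73 [122.4, 203.3, 146.1, 236.6]
scene blue_probe 0.69 [129.7, 238.1, 153.0, 294.9]
scene blue_probe 0.61 [132.9, 190.1, 154.9, 215.4]
scene orange_probe 0.63 [178.2, 195.8, 199.0, 251.2]
scene amber_bottle 0.63 [283.7, 183.3, 315.0, 236.5]
scene clear_bottle 0.82 [313.2, 219.9, 345.6, 280.0]
side [0.15761633 0.45943983 0.5909733 ]
side blue_probe 0.82 [304.4, 128.1, 316.5, 160.3]
side blue_probe 0.62 [365.1, 149.4, 383.0, 196.4]
side blue_probe 0.58 [337.2, 132.6, 352.0, 179.2]
side blue_probe 0.53 [252.0, 220.2, 286.1, 276.0]
side orange_probe 0.75 [312.5, 150.8, 333.5, 174.6]
side amber_bottle 0.86 [253.8, 220.1, 287.2, 277.3]
side clear_bottle 0.82 [193.4, 192.9, 225.6, 248.0]
```

View pics/scene1.png

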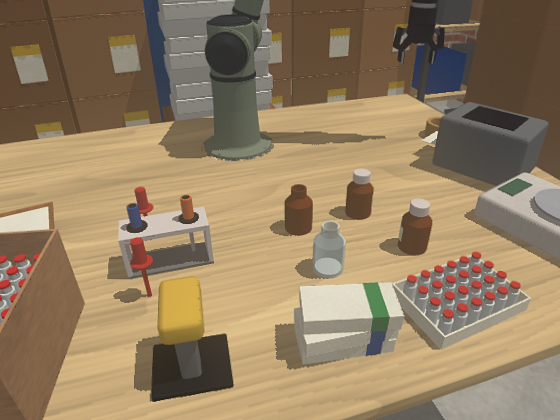

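View pics/side1.png

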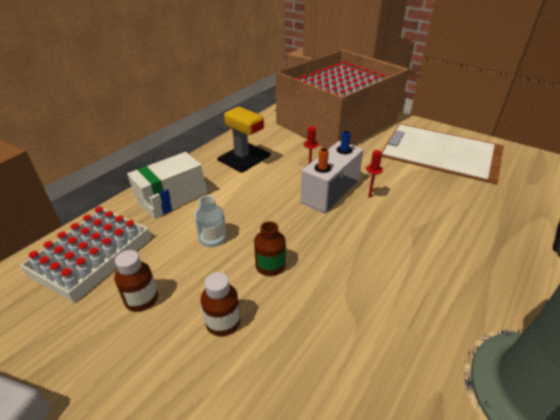

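The scene view shows the blue handle's top at about (134,206), orange at (187,198), red look-alikes at (142,190) and (139,241), and the open amber bottle's mouth at about (299,190). In the side view, blue is at (346,134), orange at (323,151), red at (311,128) and (376,152), and the amber mouth at (269,229).

Run:
```python
from h import *
a=manip.snapshot("scene");b=manip.snapshot("side")
def tri(u,v):
    c1,r1=ray(a,u);c2,r2=ray(b,v)
    k=np.linalg.lstsq(np.c_[r1,-r2],c2-c1,rcond=None)[0]
    return ((c1+k[0]*r1+c2+k[1]*r2)/2).round(3),np.linalg.norm(c1+k[0]*r1-c2-k[1]*r2).round(4)
P=dict(blue=((134,206),(346,134.5),.144),orange=((187,198),(323,151),.144),amber=((299,190),(269,229),.105),redA=((142,190),(376,152),.144),redB=((138.5,241),(311,128),.144),clear=((329,229),(208,201),.105),cap1=((361,175),(217,282),.11),cap2=((420,207),(128,260),.11))
for k,(u,v,z) in P.items(): print(k,tri(u,v),at(a,u,z).round(3),at(b,v,z).round(3))
```

```text
blue (array([ 0.521, -0.307,  0.14 ]), np.float64(0.0019)) [ 0.53  -0.306  0.144] [ 0.518 -0.301  0.144]
orange (array([ 0.526, -0.208,  0.141]), np.float64(0.0028)) [ 0.534 -0.207  0.144] [ 0.523 -0.205  0.144]
amber (array([0.497, 0.031, 0.098]), np.float64(0.0029)) [0.51  0.027 0.105] [0.491 0.036 0.105]
redA (array([ 0.436, -0.293,  0.126]), np.float64(0.0054)) [ 0.473 -0.289  0.144] [ 0.426 -0.269  0.144]
redB (array([ 0.619, -0.305,  0.127]), np.float64(0.0042)) [ 0.646 -0.301  0.144] [ 0.602 -0.281  0.144]
clear (array([0.651, 0.035, 0.097]), np.float64(0.0038)) [0.663 0.032 0.105] [0.642 0.04  0.105]
cap1 (array([0.485, 0.185, 0.102]), np.float64(0.0026)) [0.5   0.178 0.11 ] [0.479 0.188 0.11 ]
cap2 (array([0.644, 0.237, 0.1  ]), np.float64(0.0035)) [0.658 0.229 0.11 ] [0.634 0.24  0.11 ]
```

Request:
carry_out(deltas=[[[-0.72,-0.91,0,0,0,0,-1],[-0.72,-0.91,0,0,0,0,-1],[-0.72,-0.91,0,0,0,0,-1],[-0.72,-0.91,0,0,0,0,-1],[-0.72,-0.91,0,0,0,0,-1],[-0.72,-0.91,0,0,0,0,-1],[-0.72,-0.91,0,0,0,0,-1],[-0.72,-0.91,0,0,0,0,-1],[-0.72,-0.91,0,0,0,0,-1],[-0.72,-0.91,0,0,0,0,-1],[-0.72,-0.91,0,0,0,0,-1],[-0.72,-0.91,0,0,0,0,-1]]])

```text
clock: 1.8
tool_pos: [0.3709, 0.0207, 0.3049]
orientation: [0.006, 0.107, 0.994, 0.004]
contact_force: [0.4, 1.0, -0.3]
finger_gap: 0.0857
```

Request:
carry_out(deltas=[[[-0.7,-0.9,0,0,0,0,-1],[-0.7,-0.9,0,0,0,0,-1],[-0.7,-0.9,0,0,0,0,-1],[-0.7,-0.9,0,0,0,0,-1],[-0.7,-0.9,0,0,0,0,-1],[-0.7,-0.9,0,0,0,0,-1],[-0.7,-0.9,0,0,0,0,-1],[0,0,0,0,0,1,-1],[0,0,0,0,0,1,-1],[0,0,0,0,0,1,-1],[0,0,0,0,0,1,-1],[0,0,0,0,0,0,-1]]])

```text
clock: 3.0
tool_pos: [0.5138, -0.2908, 0.3043]
orientation: [0.008, 0.393, 0.92, 0.005]
contact_force: [-0.5, 0.4, 0.3]
finger_gap: 0.0857
```

```bash
cat >> h.py <<'E'
from scipy.spatial.transform import Rotation as Ro
def togo(target,st=None):
    st=st or manip.get_state();q=st["orientation"];R=Ro.from_quat([q[1],q[2],q[3],q[0]])
    print("tcp",st["tool_pos"].round(4),"F",st["contact_force"].round(1),"gap",round(st["finger_gap"],4),"t",st["clock"])
    print("toolX",R.as_matrix()[:,0].round(3),"Z",R.as_matrix()[:,2].round(4),"j",st["joint_pos"].round(2))
    print("shift units",(R.inv().apply(np.array(target)-st["tool_pos"])/.04).round(2))
    # rotation (tool axes, units) to make tool vertical
    z=R.as_matrix()[:,2];print("tilt fix units",(np.degrees(R.inv().apply(np.cross(z,[0,0,-1])))/8).round(2))
E
python3 - <<'E'
from h import *
s=manip.snapshot("wrist");save(s,"w1.png")
for o in("blue_probe","orange_probe"):
    for r in manip.outline_of(s,o): print(o,round(r["p"],2),r["box"])
print(proj(s,[[.522,-.305,.144],[.522,-.305,.099],[.527,-.207,.144],[.619,-.305,.127],[.436,-.293,.127]]).round(0))
togo([.522,-.305,.178])
E
```

```text
blue_probe 0.92 [237.9, 191.3, 291.7, 255.6]
blue_probe 0.8 [162.2, 96.5, 219.6, 147.8]
blue_probe 0.56 [321.5, 237.9, 367.4, 321.3]
[[267. 238.]
 [267. 214.]
 [383. 135.]
 [359. 308.]
 [182. 130.]]
tcp [ 0.5138 -0.2906  0.3045] F [-0.2 -0.5  0.5] gap 0.0852 t 3.15
toolX [-0.694  0.72  -0.01 ] Z [ 0.0183  0.0038 -0.9998] j [-0.65  0.39 -0.09  1.07  0.01  0.16]
shift units [-0.37 -0.15  3.17]
tilt fix units [0.11 0.07 0.  ]
```

View pics/w1.png

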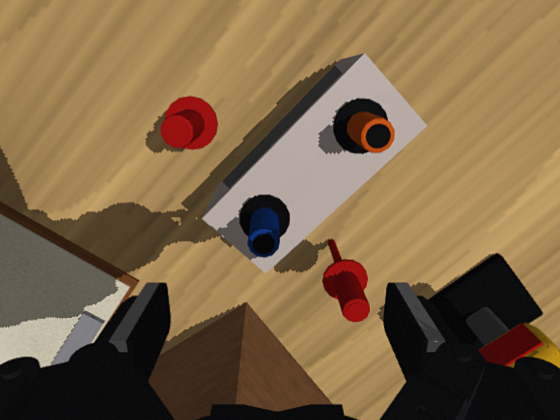

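The wrist view shows the blue handle's top at (263,243), the collar at about (265,218) and orange's top at (377,135). A carton corner shows at about (247,305), and I need to check its clearance.

Run:
```python
from h import *
s=manip.snapshot("wrist");b=manip.snapshot("side")
print("cam",-np.array(s["R"]).T@s["t"])
print("blue",at(s,(263,243),.144).round(4),at(s,(265,218),.099).round(4),"orange",at(s,(377,135),.144).round(4), at(s,(360,126),.099).round(4))
c1,r1=ray(s,(247,305));c2,r2=ray(b,(344,97))
k=np.linalg.lstsq(np.c_[r1,-r2],c2-c1,rcond=None)[0]; print("box tri",c1+k[0]*r1,c2+k[1]*r2, "base",at(b,(342,148),0))
print("red",at(s,(178,130),.144).round(3),at(s,(356,308),.144).round(3))
```

```text
cam [ 0.45445853 -0.23063175  0.37352847]
blue [ 0.5231 -0.3093  0.144 ] [ 0.5231 -0.3082  0.099 ] orange [ 0.5242 -0.2096  0.144 ] [ 0.5241 -0.2097  0.099 ]
box tri [ 0.51295127 -0.30673576  0.22966511] [ 0.53212535 -0.29901897  0.23337881] base [ 0.60375637 -0.46621607  0.        ]
red [ 0.436 -0.29   0.144] [ 0.606 -0.301  0.144]
```

Request:
carry_out(deltas=[[[-0.49,-0.16,0,0.11,0.07,0,-1],[0,0,0.7,0,0,0,-1],[0,0,0.7,0,0,0,-1],[0,0,0,0,0,0,-1]]])

```text
clock: 3.65
tool_pos: [0.524, -0.3097, 0.2492]
orientation: [0.002, 0.389, 0.921, -0.001]
contact_force: [-1.4, -0.6, -0.4]
finger_gap: 0.0853
```

Run:
```python
from h import *
togo([.523,-.309,.178])
```

```text
tcp [ 0.524  -0.3097  0.2492] F [-1.4 -0.6 -0.4] gap 0.0853 t 3.65
toolX [-0.697  0.717 -0.004] Z [ 0.0031 -0.0024 -1.    ] j [-0.66  0.47 -0.12  0.98 -0.    0.14]
shift units [ 0.04 -0.01  1.78]
tilt fix units [ 0.    0.03 -0.  ]
```

Request:
carry_out(deltas=[[[0.04,0,0.6,0,0.03,0,-1],[0,0,0.6,0,0,0,-1],[0,0,0.55,0,0,0,-1],[0,0,0,0,0,0,-1],[0,0,0,0,0,0,1],[0,0,0,0,0,0,1],[0,0,0,0,0,0,1],[0,0,0,0,0,0,1],[0,0,0,0,0,0,1],[0,0,0,0,0,0,1],[0,0,0,0,0,0,1]]])

```text
clock: 4.75
tool_pos: [0.5276, -0.3112, 0.19]
orientation: [0.007, 0.387, 0.922, -0.001]
contact_force: [-0.6, -0.8, -0.7]
finger_gap: 0.0201
```

Run:
```python
from h import *
togo([.523,-.309,.300])
```

```text
tcp [ 0.5276 -0.3112  0.19  ] F [-0.6 -0.8 -0.7] gap 0.0201 t 4.75
toolX [-0.701  0.713 -0.014] Z [ 0.0119 -0.0081 -0.9999] j [-0.65  0.52 -0.19  0.84  0.    0.14]
shift units [ 0.08 -0.03 -2.75]
tilt fix units [0.02 0.1  0.  ]
```

Request:
carry_out(deltas=[[[0,0,0,0,0,0,-0.5],[0,0,0,0,0,0,-0.5],[0,0,0,0,0,0,-0.5],[0.12,-0.04,0,0.02,0.1,0,-0.5],[0,0,0.2,0,0,0,-0.5],[0,0,0.15,0,0,0,-0.5],[0,0,0,0,0,0,-0.5]]])

```text
clock: 5.45
tool_pos: [0.5223, -0.3085, 0.1743]
orientation: [-0.001, 0.387, 0.922, 0.0]
contact_force: [-0.4, 0.1, -0.0]
finger_gap: 0.0641
```

Run:
```python
from h import *
togo([.523,-.309,.178])
```

```text
tcp [ 0.5223 -0.3085  0.1743] F [-0.4  0.1 -0. ] gap 0.0641 t 5.45
toolX [-0.701  0.713  0.002] Z [-0.0018  0.0013 -1.    ] j [-0.66  0.54 -0.21  0.82 -0.    0.14]
shift units [-0.02  0.   -0.09]
tilt fix units [-0.   -0.02 -0.  ]
```

Request:
carry_out(deltas=[[[0,0,-0.12,0,0,0,-0.5],[0,0,0,0,0,0,1],[0,0,0,0,0,0,1],[0,0,0,0,0,0,1],[0,0,0,0,0,0,1],[0,0,0,0,0,0,1],[0,0,0,0,0,0,1]]])

```text
clock: 6.15
tool_pos: [0.5225, -0.3086, 0.1796]
orientation: [-0.001, 0.387, 0.922, 0.0]
contact_force: [1.1, 1.2, 0.0]
finger_gap: 0.0207
```

Run:
```python
from h import *
togo([.523,-.309,.300])
```

```text
tcp [ 0.5225 -0.3086  0.1796] F [1.1 1.2 0. ] gap 0.0207 t 6.15
toolX [-0.701  0.713  0.002] Z [-0.0014  0.0012 -1.    ] j [-0.66  0.53 -0.2   0.83  0.    0.14]
shift units [-0.01 -0.   -3.01]
tilt fix units [-0.   -0.01 -0.  ]
```

Request:
carry_out(deltas=[[[0,0,-0.5,0,0,0,1],[0,0,-0.7,0,0,0,1],[0,0,-0.7,0,0,0,1],[0,0,-0.7,0,0,0,1],[0,0,-0.7,0,0,0,1],[0,0,0,0,0,0,1]]])

```text
clock: 6.75
tool_pos: [0.5218, -0.3081, 0.314]
orientation: [-0.003, 0.387, 0.922, 0.001]
contact_force: [0.2, 0.2, -0.6]
finger_gap: 0.0209
```

Run:
```python
from h import *
togo([.497,.031,.315])
```

```text
tcp [ 0.5218 -0.3081  0.314 ] F [ 0.2  0.2 -0.6] gap 0.0209 t 6.75
toolX [-0.701  0.713  0.007] Z [-0.0055  0.0043 -1.    ] j [-0.66  0.43 -0.01  1.14  0.    0.14]
shift units [6.48 5.5  0.01]
tilt fix units [-0.01 -0.05  0.  ]
```

Request:
carry_out(deltas=[[[0,0,-0.7,0,0,0,1],[0,0,-0.6,0,0,0,1],[0.5,0.42,0,0,0,0,1],[0.7,0.6,0,0,0,0,1],[0.7,0.6,0,0,0,0,1],[0.7,0.6,0,0,0,0,1],[0.7,0.6,0,0,0,0,1],[0.7,0.6,0,0,0,0,1],[0.7,0.6,0,0,0,0,1],[0.4,0.3,0,0,0,0,1],[0,0,0,0,0,0,1]]])

```text
clock: 7.85
tool_pos: [0.4989, -0.0326, 0.3597]
orientation: [-0.009, 0.388, 0.921, 0.001]
contact_force: [-0.3, 0.3, -0.4]
finger_gap: 0.0209
```

Run:
```python
from h import *
s=manip.snapshot("wrist");save(s,"w2.png")
print(proj(s,[[.497,.031,.105],[.651,.035,.105]]).round(0))
for r in manip.outline_of(s,"amber_bottle"): print(round(r["p"],2),r["box"])
togo([.497,.031,.315])
```

```text
[[328. 132.]
 [444. 246.]]
0.97 [286.1, 94.2, 358.1, 159.1]
tcp [ 0.4995 -0.0347  0.3597] F [-0.7 -1.2 -0.2] gap 0.0211 t 7.95
toolX [-0.696  0.717  0.016] Z [-0.0149  0.008  -0.9999] j [-0.22  0.21 -0.2   1.17  0.    0.58]
shift units [1.2  1.11 1.13]
tilt fix units [-0.04 -0.12 -0.  ]
```

View pics/w2.png

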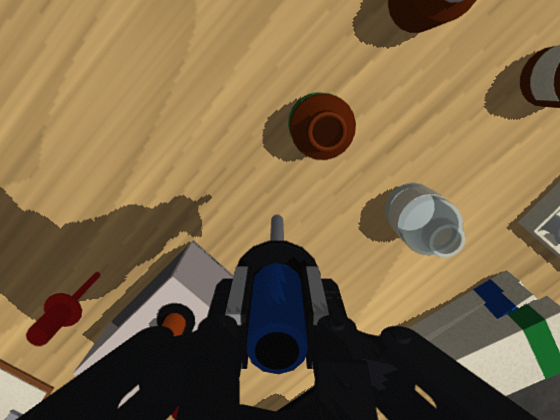

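The wrist view shows the probe held upright, with the stem tip visible at about (277,217). The open amber bottle's mouth is at about (327,130).

Run:
```python
from h import *
s=manip.snapshot("wrist")
st=manip.get_state();q=st["orientation"];R=Ro.from_quat([q[1],q[2],q[3],q[0]])
tip=st["tool_pos"]+R.apply([0,0,.1646])
print("tip",tip.round(4),proj(s,[tip]).round(1),"seen tip at",at(s,(277,217),tip[2]).round(4))
m=at(s,(327,130),.105);print("mouth",m.round(4))
g=s["image"][95:165,280:365];cv2.imwrite("pics/c2.png",cv2.resize(np.hstack([g,s["image"][205:275,235:320]])[:,:,::-1],None,fx=4,fy=4,interpolation=cv2.INTER_CUBIC))
togo([m[0],m[1],.355])
```

```text
tip [ 0.4974 -0.0341  0.1953] [[275.8 216. ]] seen tip at [ 0.4984 -0.0341  0.1953]
mouth [0.4959 0.0292 0.105 ]
tcp [ 0.4998 -0.0354  0.3599] F [-0.2 -0.2 -1.2] gap 0.0207 t 8.0
toolX [-0.696  0.718  0.016] Z [-0.0146  0.0079 -0.9999] j [-0.22  0.21 -0.2   1.17  0.    0.58]
shift units [1.23 1.05 0.14]
tilt fix units [-0.04 -0.11 -0.  ]
```

View pics/c2.png

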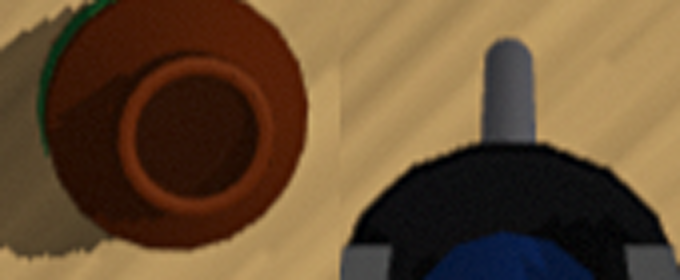

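Request:
carry_out(deltas=[[[0.6,0.5,0,-0.04,-0.11,0,1],[0.5,0.45,0,0,0,0,1],[0.1,0.1,0,0,0,0,1],[0,0,0,0,0,0,1]]])

```text
clock: 8.4
tool_pos: [0.4983, 0.0241, 0.3589]
orientation: [0.0, 0.394, 0.919, -0.001]
contact_force: [-1.1, 0.9, -1.1]
finger_gap: 0.0208
```

Run:
```python
from h import *
togo([.496,.031,.280])
```

```text
tcp [0.4983 0.0241 0.3589] F [-1.1  0.9 -1.1] gap 0.0208 t 8.4
toolX [-0.689  0.725 -0.001] Z [ 3.0e-04 -1.7e-03 -1.0e+00] j [-0.1   0.2  -0.22  1.15 -0.    0.71]
shift units [0.17 0.08 1.97]
tilt fix units [-0.01  0.01  0.  ]
```

Descend until the tip is just above the rim (TCP z ≈ 0.285), then check.

Request:
carry_out(deltas=[[[0.17,0.08,0.4,0,0,0,1],[0,0,0.6,0,0,0,1],[0,0,0.6,0,0,0,1],[0,0,0.1,0,0,0,1],[0,0,0,0,0,0,1]]])

```text
clock: 8.9
tool_pos: [0.4985, 0.024, 0.2895]
orientation: [0.002, 0.398, 0.917, -0.002]
contact_force: [0.2, -0.2, -0.7]
finger_gap: 0.0209
```

Run:
```python
from h import *
s=manip.snapshot("wrist");save(s,"w3.png")
st=manip.get_state();q=st["orientation"];R=Ro.from_quat([q[1],q[2],q[3],q[0]])
tip=st["tool_pos"]+R.apply([0,0,.1646]);print("tip",tip.round(4),proj(s,[tip,[.496,.031,.105]]).round(1))
togo([.496,.031,.280])
```

```text
tip [0.4991 0.0231 0.1252] [[276.3 215.2]
 [280.9 194.8]]
tcp [0.4986 0.024  0.2898] F [ 0.3 -0.4  0.1] gap 0.0207 t 8.95
toolX [-0.683  0.731 -0.006] Z [ 0.003  -0.0054 -1.    ] j [-0.1   0.24 -0.35  0.98 -0.01  0.72]
shift units [0.17 0.07 0.24]
tilt fix units [-0.01  0.04  0.  ]
```

View pics/w3.png

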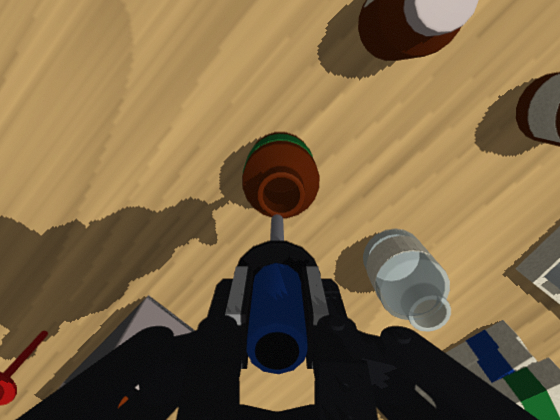

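The stem tip is at (277,217) and the mouth's centre at (280,193), so the tip is about 9 mm short along tool x. I'll correct that before going down.

Request:
carry_out(deltas=[[[0.22,0.09,0,-0.01,0.04,0,1],[0,0,0,0,0,0,1],[0.05,0,0,0,0,0,1],[0,0,0,0,0,0,1]]])

```text
clock: 9.35
tool_pos: [0.4952, 0.0344, 0.2931]
orientation: [0.002, 0.399, 0.917, 0.001]
contact_force: [-0.6, 0.4, -0.4]
finger_gap: 0.0208
```

Run:
```python
from h import *
togo([.4955,.0325,.1896])
```

```text
tcp [0.4952 0.0344 0.2931] F [-0.6  0.4 -0.4] gap 0.0208 t 9.35
toolX [-0.682  0.731 -0.004] Z [ 5.3e-03 -4.0e-04 -1.0e+00] j [-0.08  0.23 -0.35  0.98 -0.    0.74]
shift units [-0.03 -0.04  2.59]
tilt fix units [0.03 0.03 0.  ]
```

Request:
carry_out(deltas=[[[-0.05,-0.03,0.3,0.03,0.03,0,1],[0,0,0.4,0,0,0,1],[0,0,0.4,0,0,0,1],[0,0,0.2,0,0,0,1],[0,0,0,0,0,0,1]]])

```text
clock: 9.85
tool_pos: [0.4963, 0.0318, 0.2382]
orientation: [0.0, 0.398, 0.917, -0.0]
contact_force: [0.6, 0.9, -0.5]
finger_gap: 0.0204
```

Run:
```python
from h import *
togo([.4955,.0325,.1896])
s=manip.snapshot("wrist");save(s,"w4.png");print(proj(s,[[.4955,.0325,.105]]))
```

```text
tcp [0.4963 0.0318 0.2382] F [ 0.6  0.9 -0.5] gap 0.0204 t 9.85
toolX [-0.682  0.731 -0.001] Z [ 5.e-04 -9.e-04 -1.e+00] j [-0.08  0.29 -0.43  0.85 -0.    0.74]
shift units [ 0.03 -0.    1.22]
tilt fix units [-0.    0.01  0.  ]
[[276.16470914 231.15640445]]
```

View pics/w4.png

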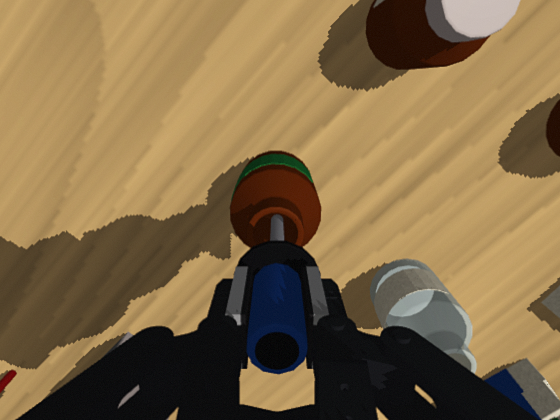

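The stem is inside the mouth, centred at x≈277, with no contact force. I'll keep going down.

Request:
carry_out(deltas=[[[0.03,0,0.3,0,0,0,1],[0,0,0.35,0,0,0,1],[0,0,0.3,0,0,0,1],[0,0,0.1,0,0,0,1],[0,0,0,0,0,0,1]]])

```text
clock: 10.4
tool_pos: [0.4979, 0.0323, 0.1978]
orientation: [0.003, 0.398, 0.917, 0.0]
contact_force: [0.1, -0.4, -0.8]
finger_gap: 0.0203
```

Run:
```python
from h import *
togo([.4955,.0325,.1896])
```

```text
tcp [0.4979 0.0323 0.1978] F [ 0.1 -0.4 -0.8] gap 0.0203 t 10.4
toolX [-0.682  0.731 -0.005] Z [ 0.0057 -0.0015 -1.    ] j [-0.08  0.33 -0.48  0.75 -0.    0.74]
shift units [ 0.05 -0.04  0.2 ]
tilt fix units [0.02 0.04 0.  ]
```

Request:
carry_out(deltas=[[[0.05,-0.03,0,0.02,0.04,0,1],[0,0,0.08,0,0,0,1],[0,0,0,0,0,0,1]]])

```text
clock: 10.7
tool_pos: [0.4963, 0.033, 0.1956]
orientation: [0.0, 0.398, 0.917, 0.001]
contact_force: [-0.1, 0.7, -0.9]
finger_gap: 0.0207
```

Request:
carry_out(deltas=[[[0,0,0.08,0,0,0,1],[0,0,0,0,0,0,1]]])

```text
clock: 10.9
tool_pos: [0.4967, 0.033, 0.1927]
orientation: [0.001, 0.398, 0.917, 0.001]
contact_force: [0.4, 0.1, -0.3]
finger_gap: 0.0207
```

Run:
```python
from h import *
togo([.4955,.0325,.1896])
```

```text
tcp [0.4967 0.033  0.1927] F [ 0.4  0.1 -0.3] gap 0.0207 t 10.9
toolX [-0.682  0.731 -0.001] Z [ 2.4e-03  7.0e-04 -1.0e+00] j [-0.08  0.34 -0.49  0.74  0.    0.74]
shift units [ 0.01 -0.03  0.08]
tilt fix units [ 0.02  0.01 -0.  ]
```

Request:
carry_out(deltas=[[[0,0,0.06,0,0,0,1],[0,0,0,0,0,0,1]]])

```text
clock: 11.1
tool_pos: [0.4967, 0.0329, 0.1902]
orientation: [0.001, 0.398, 0.917, 0.001]
contact_force: [0.2, 0.0, -1.0]
finger_gap: 0.0207
```

Request:
carry_out(deltas=[[[0,0,0.05,0,0,0,1],[0,0,0,0,0,0,1]]])

```text
clock: 11.3
tool_pos: [0.4974, 0.0329, 0.1895]
orientation: [0.002, 0.398, 0.917, 0.001]
contact_force: [-0.4, 0.5, -0.1]
finger_gap: 0.0205
```

Request:
carry_out(deltas=[[[0,0,0.05,0,0,0,1],[0,0,0.03,0,0,0,1]]])

```text
clock: 11.5
tool_pos: [0.498, 0.0328, 0.1892]
orientation: [0.003, 0.398, 0.917, 0.001]
contact_force: [-4.8, 0.1, 13.3]
finger_gap: 0.0207
```

Request:
carry_out(deltas=[[[0,0,0.06,0,0,0,1],[0,0,0.03,0,0,0,1]]])

```text
clock: 11.7
tool_pos: [0.4982, 0.0328, 0.1893]
orientation: [0.004, 0.398, 0.917, 0.001]
contact_force: [-3.1, 1.1, 8.3]
finger_gap: 0.0206
```

The collar meets the rim at the predicted TCP height of 0.1896, with an upward force of 8–13 N. I'll release and go straight up.

Request:
carry_out(deltas=[[[0,0,0,0,0,0,1],[0,0,0,0,0,0,-0.5],[0,0,0,0,0,0,-1],[0,0,0,0,0,0,-1],[0,0,0,0,0,0,-1],[0,0,0,0,0,0,-1],[0,0,-0.3,0,0,0,-1],[0,0,-0.6,0,0,0,-1],[0,0,-0.8,0,0,0,-1],[0,0,-0.8,0,0,0,-1],[0,0,-0.8,0,0,0,-1],[0,0,0,0,0,0,-1]]])

```text
clock: 12.9
tool_pos: [0.4961, 0.033, 0.3288]
orientation: [0.004, 0.398, 0.917, 0.001]
contact_force: [0.5, 0.2, -0.5]
finger_gap: 0.0853
```

Run:
```python
from h import *
togo([.4955,.0325,.1896])
a=manip.snapshot("side");b=manip.snapshot("scene");w=manip.snapshot("wrist")
x=np.vstack([cv2.resize(a["image"][100:310,150:430],None,fx=1.9,fy=1.4),cv2.resize(b["image"][130:300,100:380],None,fx=1.9,fy=1.7)])
cv2.imwrite("pics/f.png",x[:,:,::-1])
print(proj(a,[[.4965,.032,.105],[.4965,.032,.155]]),proj(b,[[.4965,.032,.105],[.4965,.032,.155]]))
```

```text
tcp [0.4961 0.033  0.3288] F [ 0.5  0.2 -0.5] gap 0.0853 t 12.9
toolX [-0.683  0.731 -0.006] Z [ 7.7e-03 -9.0e-04 -1.0e+00] j [-0.08  0.21 -0.29  1.07 -0.    0.74]
shift units [ 0.02 -0.04  3.48]
tilt fix units [ 0.04  0.04 -0.  ]
[[268.05701913 226.80897984]
 [267.41387251 205.87406575]] [[298.80215617 186.59624199]
 [299.0439347  165.8065027 ]]
```

View pics/f.png

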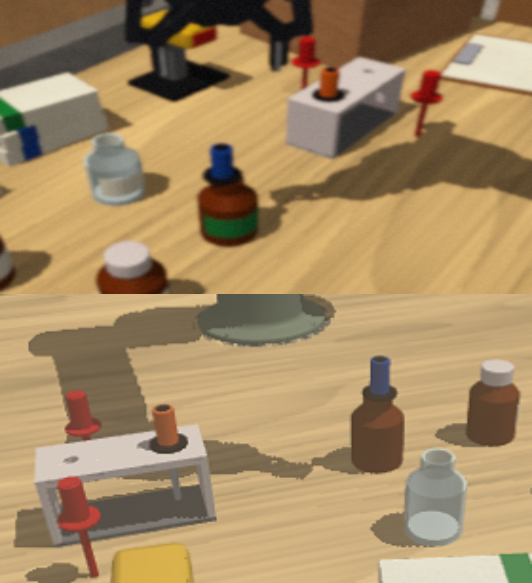

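Both views show the blue probe upright in the open amber bottle with its collar on the rim. The bottle is where it was, and the orange probe and clear bottle haven't moved.

```bash
python3 -c "
from station import manip
print(manip.sign_off())"
```

```text
the job is handed in; nothing more can be done
None
```

The blue-handled probe is in the open amber bottle with its collar resting on the rim. I held it until it was down, then let go and raised the gripper clear. The job is handed in, and the clock read 12.9 s after the last move.

- **Seating:** the collar met the rim at a tool height of 0.189 m, against 0.190 m predicted. The force readings there were 8–13 N.
- **After release:** the scene and side pictures show the probe upright and the amber bottle standing where it was. The orange probe and the clear bottle are untouched.
- **Regrasp:** my first grip closed about 12 mm too high and 5 mm off centre. I opened in the rack and gripped again before lifting.
- **Not checked:** I did not measure the bottle's position again after release. "Where it was" is from the pictures only.

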